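Raise the carry handle and lift the spice caddy off the chopping board

ROBOT

A 7-joint arm with a two-finger parallel gripper is mounted at the origin on a cart in front of the work surface, level with it; the furniture and walls round the work are solid. World frame = base frame: x ahead of the robot, y to its left, z up, the work surface at z = 0. Lengths are in m, angles in rad, forces in N, time in s.
With the tool pointing down it reaches from about 0.35 to 0.9 m from the base axis. Payload 8.1 kg.
Tool frame: the origin (TCP) lies at the centre of the arm's flange, where the gripper is bolted on; the fingertips stand 178 mm ahead of it and the grasp point (between the pads) lies 159 mm ahead of it; z points along the fingers, y is the line along which they close (so a half turn about z gives the same grasp; the last joint's range is limited). The gripper opens to 92 mm and grips with 3 to 60 N. Pads are 19 mm wide; open, the fingers measure 130 mm over their backs; the gripper's body (75 mm by 190 mm) begins 47 mm behind the grasp point.
Start: joints at [-1.294, 0.434, 0.025, 1.573, -0.012, 1.134, -0.075], TCP at [0.232, 0.58, 0.405] pointing down, gripper open.
Joint ranges: [-2.62, 2.62], [-0.44, 2.09], [-1.27, 1.32], [0.08, 2.57], [-1.32, 4.46], [0.12, 2], [-2.74, 2.74]. Speed limits (rad/s): [2.22, 2.22, 3.01, 3.01, 3.14, 3.14, 3.14].

INTERFACE

Orientations are given as a rotation vector (axis times angle).
In Python, from cell import arm gives the robot as it stands. The module is installed in compiled form; this text tells all that it offers.
- The arm moves only by the shell command python3 -m inch 'ROWS' [FORCE]. ROWS is text: rows parted by semicolons, each of 5 numbers parted by spaces: the shift along the tool's x, y, z in m, then the turn about the tool's z in rad, then the finger opening in m, from 0 to 0.0918. In form: x y z roll fingers; .... A call has 1 to 5 rows; each row is the pose to reach, as a shift and turn from the pose commanded when the call began, along the tool's axes at that moment; what a row does not reach only later rows make up. A row lasts 1/10 s, in which the tool goes at most 50 mm and 8.59 degrees, less where a joint would pass 70% of its speed; a pose out of reach is approached as far as the arm can. A call with a gripper value outside its range is refused whole. The fingers move at their own pace and stop on an object; FORCE is the grip in N (left out, the last holds). Time passes only in rows, so rows that repeat a pose let the fingers close. It gives the time, the measured TCP pose, the force, the opening and the grip force at its end, in the units of the state.
- arm.observe(): the state, without advancing time (a new reading comes with each control period).
- arm.get_image(name): name is "scene" or "top" or "wrist"; returns the picture (400x640x3 uint8, red, green, blue); there is no depth.
- arm.get_calibration(name): a dict with "intrinsics" (3x3 intrinsics, pixels), "pose" (4x4, takes a point from camera to world coordinates). Camera axes: x right, y up, looking along -z (the intrinsics and any distortion apply to the point x, -y, -z); pixel columns grow to the right and rows downward; lengths in m; the calibration is good to about 2 mm. A picture is of the moment at which its call begins: read the wrist's pose just before it. get_calibration takes no time and is no camera call; for the wrist camera it gives the pose at the moment of the call.
- arm.sign_off(): hands the job in; it is judged then, once.
Trained networks look in the newest picture that a camera, given by its name, has taken for a name from the list of things; names that differ only in an ending like _2 or _b are one class to them, and where a whole thing is asked for, a point or a joint stands for the part that bears it (a point fixed in the world has none). Each returns a list of dicts, best first, with "conf" (0 to 1); they miss things now and then, are a little off and sometimes report something else, mostly with a low value. They report only what shows in the picture. A call takes as long as a camera call. They do not tell look-alikes from the thing itself.
- arm.look_for(camera, query): "point" ([row, column] in pixels, amid what is visible of it).
- arm.silhouettes(camera, query): "region" (400x640 bool, what is visible of it) and "point" ([row, column] in pixels, amid what is visible of it).
- arm.place_of(camera, query): "point" ([row, column] in pixels: a listed point, or the origin of a listed thing).
The state is a dict: "clock": time; "joints": joint angles; "dq": joint speeds; "joint_efforts": joint torques, N m; "position": TCP position; "ee_rot": TCP orientation; "force": force on the tool from outside, world axes, zero at the start; "ft_torque": the same for the moment, N m; "width": opening from 0.0 (shut) to 1.0 (fully open); "gripper_force": force on a finger pad.
Only numpy, scipy, OpenCV 4.12 (cv2) and the standard library are available. Lean on these libraries where they do the work, as an engineer would, in place of code of your own. Each camera call takes 0.05 s, during which the arm holds its last target. There are 200 camera calls.

TASK

The spice caddy was left on the chopping board, and the board is wanted. Swing the caddy's folded carry handle up until it snaps upright into its seat while the caddy still stands on the board, then lift the caddy by the black grip in the middle of the handle, jars and all, about 6 cm clear of the board and keep it there over the board, level and still. Finish while holding it in the air; leave the jars standing in their pockets and the other things where they are.

Things in the scene. Friction and masses are not known exactly. Their poses are not given: they have to be found in the camera images.
- caddy_foot (a point): spice caddy: open dark sheet-metal tray, 90 (its x) x 200 (its y) x 60 mm high on a base plate 120 (its x) x 200 x 4 mm, walls 4 mm, three pockets in a row along its y, loose, 0.4 to 0.6 kg; its point is the centre of the underside, z up. With jars 0.65 to 1 kg, the weight near the middle; it stands by its weight only and tips over backwards if the handle is forced off its arc.
- caddy: the same caddy, same origin and axes as point caddy_foot
- handle_hinge (a point): middle of the handle's hinge line on the caddy, 52 mm above the caddy's underside; the hinge runs along the caddy's y axis
- handle_grip (a point): centre of the handle's round black grip, 16 mm thick and 60 mm long, in the middle of a 10 mm steel bar, parallel to the caddy's y axis, 110 mm from the hinge line. Two flat steel arms at the caddy's ends (225 mm apart) carry it. Folded, it lies out to the caddy's -x side (towards the robot), clear of the caddy and about 70 mm above the worktop; upright it stands over the caddy's middle, 53 mm above the jars' tops
- handle (a joint): angle of the carry handle about the hinge, rad: 0 folded level to the caddy's -x side, 1.571 upright at its end stop, where a spring detent seats it. The detent resists from about 1.1 rad, under 2 N at the grip, and past about 1.43 rad draws the handle into the seat; it then stays there by itself. It starts folded at 0; let go below about 1.1 rad it falls back. The black grip is a sleeve that turns easily on the bar, so it can be held firmly while the handle swings.
- board: the wooden chopping board under the caddy (not the one farther left), lying flat on the worktop and fixed there, 240 (its x) x 340 (its y) x 19 mm high; origin at the centre of its underside
- board_top (a point): centre of the board's upper face. Wall cabinets hang over the back of the worktop, undersides 0.6 m above it, doors and handles from x = 0.58 m on: a tall arm clears them more easily if the caddy rises a few centimetres towards the robot, which is fine
- jar_0: spice jar with brown cap, 41 mm across, 105 mm high, standing in a pocket of the caddy, its top 109 mm above the caddy's underside; origin at the centre of its underside
- jar_1: second such jar, in another pocket; origin at the centre of its underside
- jar_2: third such jar, in another pocket; origin at the centre of its underside
- teaspoon: bystander: metal teaspoon lying on the board behind the caddy, 137 mm long; origin under its middle
- garlic: bystander: garlic bulb, 60 mm, beside the board's right end; origin under its middle
- mug: bystander: mug 86 mm wide, 96 mm high, beside the board's left end; origin under its middle
- lemon: bystander: lemon, 83 mm long, on the worktop to the left; origin under its middle
Things that resemble listed ones, but are neither listed nor needed, are in the scene too. What is shaped like the jar_0 but orange or pink is not meant.

How it is judged:
On the way:
1. the handle is seated upright while the caddy still stands on the board (value of joint handle above 1.5 rad and z of caddy_foot in the frame of board_top below 0.012 m and angle between caddy_foot's own z axis and vertical below 0.1 rad), for 0.2 s.
At the end, for the whole second after the job is handed in: Held within 40 mm of the black grip's centre, handle over 1.45 rad; caddy underside 35 to 110 mm above the board, within 120 mm of its middle, touching it nowhere, tilted under 0.12 rad, slower than 30 mm/s and 0.25 rad/s; the three jars stand in their pockets (z of caddy_foot in the frame of board_top between 0.035 and 0.11 m and horizontal distance between caddy_foot and board_top below 0.12 m and angle between caddy_foot's own z axis and vertical below 0.12 rad and linear speed of caddy below 0.03 m/s and angular speed of caddy below 0.25 rad/s and value of joint handle above 1.45 rad and contact force between the fingers and caddy above 2 N and contact force between caddy and board below 0.1 N and distance between handle_grip and the grasp point below 0.04 m and z of each of jar_0, jar_1, jar_2 in the frame of caddy below 0.015 m and angle between each of jar_0, jar_1, jar_2's own z axis and vertical below 0.3 rad and distance between each of jar_0, jar_1, jar_2 and caddy below 0.11 m); the arm keeps its last pose, push and grip.
It fails at once if the caddy tips by more than 0.35 rad (angle between caddy_foot's own z axis and vertical above 0.35 rad).
It fails at once if a bystander is moved by more than 30 mm (distance of any of teaspoon, garlic, mug, lemon from where it was at the start of the episode above 0.03 m).
It also fails if it takes over 42 s, if anything falls off the work surface, if the arm or the gripper's body presses on something with over 40 N, if the wrist force passes 120 N, or if a joint passes its speed limit or range.

## Working session

There is one attempt and no reset: what is moved stays moved. The work goes in short steps, Python scripts to look and compute and a shell command to move; the robot and the scene stay as the last step left them, time stands still between calls to the robot, and variables do not carry over. Pictures are saved under pics/ and viewed, at most 10 in all, crops included, and the job is handed in when it is done.

```bash
mkdir -p pics
python3 - <<'E'
from cell import arm
import cv2,numpy as np
s=arm.observe();print({k:np.round(v,3).tolist() for k,v in s.items()})
for c in("scene","top"):
    im=arm.get_image(c);cv2.imwrite(f"pics/{c}0.png",im[:,:,::-1])
    k=arm.get_calibration(c);print(c,np.round(k["intrinsics"],1).tolist(),np.round(k["pose"],3).tolist(), [x for x in k])
    for q in("caddy_foot","handle_grip","handle_hinge","board_top","jar_0","board"):
        print(q,[(np.round(d["point"]).tolist(),round(d["conf"],2)) for d in arm.place_of(c,q)][:5])
E
```

```text
{'clock': 0.0, 'joints': [-1.294, 0.435, 0.025, 1.574, -0.012, 1.134, -0.075], 'dq': [0.0, -0.002, 0.0, -0.0, -0.002, 0.001, -0.001], 'joint_efforts': [0.0, -66.785, 0.985, -31.446, -0.061, 0.043, 0.0], 'position': [0.232, 0.58, 0.404], 'ee_rot': [-0.593, -3.085, 0.003], 'force': [-0.375, 0.418, 0.017], 'ft_torque': [0.002, 0.003, 0.002], 'gripper_force': 0.0, 'width': 0.999}
scene [[462.6, 0.0, 322.9], [0.0, 462.6, 194.7], [0.0, 0.0, 1.0]] [[-0.758, 0.347, -0.552, -0.205], [-0.652, -0.393, 0.649, 1.145], [0.008, 0.852, 0.524, 0.775], [0.0, 0.0, 0.0, 1.0]] ['intrinsics', 'pose']
caddy_foot []
handle_grip [([197.0, 342.0], 0.74), ([190.0, 376.0], 0.43)]
handle_hinge []
board_top []
jar_0 [([179.0, 425.0], 0.93), ([174.0, 399.0], 0.63), ([254.0, 306.0], 0.51)]
board []
top [[415.7, 0.0, 324.1], [0.0, 415.7, 201.1], [0.0, 0.0, 1.0]] [[0.024, 0.98, -0.196, 0.33], [-1.0, 0.025, 0.003, 0.247], [0.008, 0.196, 0.981, 1.209], [0.0, 0.0, 0.0, 1.0]] ['intrinsics', 'pose']
caddy_foot [([211.0, 345.0], 0.66), ([207.0, 350.0], 0.42)]
handle_grip [([247.0, 359.0], 0.79)]
handle_hinge [([210.0, 348.0], 0.69), ([197.0, 273.0], 0.29)]
board_top []
jar_0 [([206.0, 374.0], 0.84), ([256.0, 444.0], 0.84), ([212.0, 351.0], 0.79), ([239.0, 257.0], 0.77), ([228.0, 441.0], 0.76)]
board []
```

View pics/scene0.png

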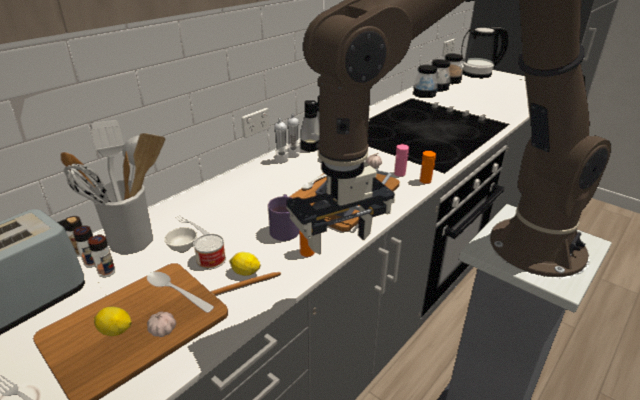

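View pics/top0.png

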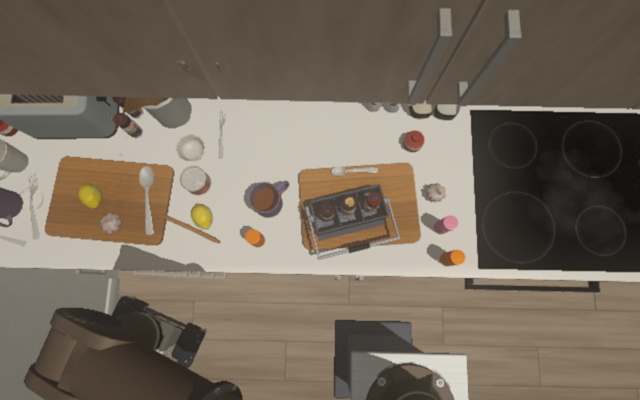

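The target is the grip at top (row 247, col 359), on the caddy at (210, 347) on the right-hand board. These could be mistaken for it:
- wooden spoon handle at (229, 193)
- oven rail at (286, 530)
- left board at (200, 110)
- orange and pink jars at (238, 255), (225, 448) and (257, 453)

Next I'll check the choice in a close crop and work out the positions.

```bash
cat > h.py <<'E'
import numpy as np,cv2
from cell import arm
from scipy.spatial.transform import Rotation as R
def ray(c,p,z,k=None):
    k=k or arm.get_calibration(c);K=k["intrinsics"];T=np.array(k["pose"])
    d=np.linalg.inv(K)@[p[1],p[0],1];d=T[:3,:3]@[d[0],-d[1],-d[2]];o=T[:3,3]
    return o+d*(z-o[2])/d[2]
def proj(c,P,k=None):
    k=k or arm.get_calibration(c);T=np.array(k["pose"]);q=T[:3,:3].T@(np.array(P)-T[:3,3])
    u=np.array(k["intrinsics"])@[q[0],-q[1],-q[2]];return (u[:2]/u[2])[::-1]
E
python3 - <<'E'
from h import *
im=cv2.imread("pics/top0.png")
cv2.imwrite("pics/crop.png",cv2.resize(im[150:275,285:435],None,fx=4.7,fy=4.7,interpolation=cv2.INTER_CUBIC))
print("grip",ray("top",(247,359),.071),"barends",ray("top",(256,318),.071),ray("top",(239,398),.071))
print("foot",ray("top",(211,345),.019))
for q in ("mug","garlic","jar_0"):
    print(q,[(np.round(ray("top",d["point"],0.0 if q!="jar_0" else .023),3).tolist(),round(d["conf"],2)) for d in arm.place_of("top",q)])
d=arm.silhouettes("top","board")
for x in d:
    m=x["region"];print("board",x["conf"],x["point"],m.sum(),cv2.minAreaRect(np.argwhere(m).astype(np.float32)))
s=arm.observe();print(R.from_rotvec(s["ee_rot"]).as_matrix().round(3))
k=arm.get_calibration("wrist");T=np.eye(4);T[:3,:3]=R.from_rotvec(s["ee_rot"]).as_matrix();T[:3,3]=s["position"]
print((np.linalg.inv(T)@k["pose"]).round(3),k["intrinsics"])
E
```

```text
grip [0.43264722 0.14515859 0.071     ] barends [0.40553263 0.25649891 0.071     ] [0.45714821 0.03823054 0.071     ]
foot [0.54072182 0.18194614 0.019     ]
mug [([0.579, 0.401, 0.0], 0.67)]
garlic [([0.606, -0.081, 0.0], 0.78)]
jar_0 [([0.558, 0.099, 0.023], 0.84), ([0.418, -0.101, 0.023], 0.84), ([0.536, 0.165, 0.023], 0.79), ([0.454, 0.433, 0.023], 0.77), ([0.498, -0.096, 0.023], 0.76)]
board 0.63 [185.6, 366.9] 5623 ((206.25665283203125, 359.65045166015625), (81.35272979736328, 117.53907012939453), 3.814074993133545)
[[-0.929  0.371  0.   ]
 [ 0.371  0.929  0.   ]
 [-0.     0.    -1.   ]]
[[ 0.     0.964  0.265  0.072]
 [ 1.    -0.001  0.002 -0.001]
 [ 0.002  0.265 -0.964  0.02 ]
 [ 0.     0.     0.     1.   ]] [[309.59801579   0.         312.96093071]
 [  0.         309.59801579 198.45266589]
 [  0.           0.           1.        ]]
```

View pics/crop.png

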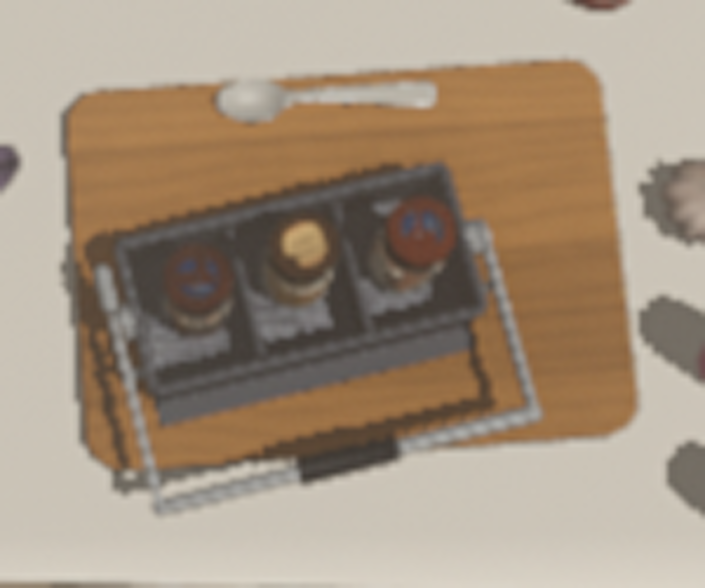

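The crop confirms the choice: three brown-capped jars in a dark tray. The steel handle is folded towards the robot and its black grip is in the middle of the bar, near crop (350, 458). The caddy's yaw is about 0.23 rad. I'll move above the grip first.

```bash
python3 -m inch '-0.035 -0.033 0 0.1 0.04; -0.07 -0.066 0 0.2 0.04; -0.105 -0.1 0 0.3 0.04; -0.14 -0.132 0 0.4 0.04; -0.175 -0.165 0 0.5 0.04' 20
```

```text
clock: 1.4
position: [0.3336, 0.3605, 0.405]
ee_rot: [1.344, 2.84, 0.001]
force: [1.5, 0.4, 0.6]
width: 0.613
gripper_force: 0.0
```

Run:
```python
from h import *
s=arm.observe();M=R.from_rotvec(s["ee_rot"]).as_matrix();print(s["position"],M.round(3))
print(M.T@(np.array([.431,.147,.40])-s["position"]), "yaw of y",np.arctan2(M[1,1],M[0,1]))
```

```text
[0.33363132 0.3605189  0.40496424] [[-0.634  0.773  0.   ]
 [ 0.773  0.634  0.001]
 [ 0.     0.001 -1.   ]]
[-0.22684355 -0.06011732  0.00485093] yaw of y 0.6868960782129734
```

```bash
python3 -m inch '-0.045 -0.012 0 0.09 0.04; -0.09 -0.024 0 0.18 0.04; -0.136 -0.036 0 0.27 0.04; -0.182 -0.048 0.01 0.36 0.04; -0.227 -0.06 0.03 0.455 0.04'; python3 -m inch '0 0 0.01 0 0.04; 0 0 0.02 0 0.04; 0 0 0.02 0 0.04'
python3 - <<'E'
from h import *
s=arm.observe();k=arm.get_calibration("wrist");im=arm.get_image("wrist")
cv2.imwrite("pics/w1.png",im[:,:,::-1]);np.save("k1.npy",k["pose"])
M=R.from_rotvec(s["ee_rot"]).as_matrix();print(s["position"],M.round(3))
for q in("handle_grip","handle_hinge","caddy_foot"):
    for d in arm.place_of("wrist",q): print(q,d["conf"],d["point"],ray("wrist",d["point"],.019 if q[0]=="c" else .071,k))
E
```

```text
clock: 1.9
position: [0.4323, 0.148, 0.3761]
ee_rot: [1.948, 2.463, 0.006]
force: [0.5, 0.7, -0.2]
width: 0.432
gripper_force: 0.0
clock: 2.2
position: [0.4306, 0.1505, 0.354]
ee_rot: [-1.942, -2.468, 0.002]
force: [-0.9, 0.3, -0.3]
width: 0.436
gripper_force: 0.0
[0.43057882 0.15048154 0.35398019] [[-0.235  0.972 -0.002]
 [ 0.972  0.235 -0.001]
 [-0.    -0.002 -1.   ]]
handle_grip 0.96 [199.7, 316.4] [0.43261986 0.1476498  0.071     ]
handle_hinge 0.57 [183.4, 424.2] [0.51994375 0.18400731 0.071     ]
caddy_foot 0.83 [181.5, 423.8] [0.54002927 0.17891233 0.019     ]
```

View pics/w1.png

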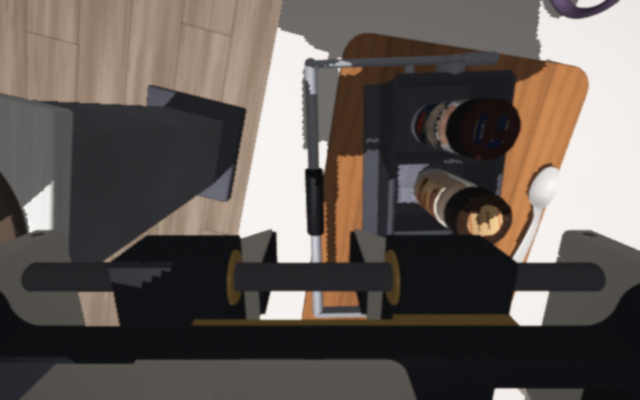

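The black grip shows at rows 168–235 around column 315, between the fingers. The bar ends are at about (63, 311) and (313, 319).

Run:
```python
from h import *
k=dict(arm.get_calibration("wrist"));k["pose"]=np.load("k1.npy")
a,b,g=[ray("wrist",p,.071,k) for p in((63,311),(313,319),(201,315))];print(a,b,g,np.linalg.norm(a-b),(a+b)/2)
d=(a-b)/np.linalg.norm(a-b);print("bar yaw",np.arctan2(-d[0],d[1]))
s=arm.observe();M=R.from_rotvec(s["ee_rot"]).as_matrix();print("tool yaw",np.arctan2(M[1,1],M[0,1]))
G=(g+np.array([.4326,.1476,.071]))/2;print(M.T@(G+[0,0,.012+.159]-s["position"]),s["position"])
```

```text
[0.40193682 0.25488467 0.071     ] [0.46259656 0.03620541 0.071     ] [0.43170412 0.14620132 0.071     ] 0.22693659903210783 [0.43226669 0.14554504 0.071     ]
bar yaw 0.2705880896691494
tool yaw 0.2381117275800183
[-4.06831833e-03 -3.79792498e-06  1.13452877e-01] [0.43112985 0.15078341 0.35545477]
```

```bash
python3 -m inch '-0.004 0 0.03 -0.02 0.04; -0.004 0 0.06 -0.02 0.04; -0.004 0 0.09 -0.02 0.04; -0.004 0 0.105 -0.02 0.04; -0.004 0 0.113 -0.02 0.04' 25; python3 -m inch '0 0 0 0 0.04; 0 0 0 0 0.04'
python3 - <<'E'
from h import *
s=arm.observe();im=arm.get_image("wrist");cv2.imwrite("pics/w2.png",im[:,:,::-1])
M=R.from_rotvec(s["ee_rot"]).as_matrix();print(s["position"],M[:,1],s["force"])
E
```

```text
clock: 2.9
position: [0.4319, 0.1464, 0.2411]
ee_rot: [-1.918, -2.488, 0.002]
force: [-0.6, 0.2, 0.5]
width: 0.436
gripper_force: 0.0
clock: 3.1
position: [0.4325, 0.1462, 0.2427]
ee_rot: [1.919, 2.487, 0.002]
force: [-0.0, -0.2, -0.8]
width: 0.434
gripper_force: 0.0
[0.43253718 0.14621302 0.2427409 ] [0.96731235 0.25358536 0.00113442] [-0.04422938 -0.15424892 -0.82507229]
```

View pics/w2.png

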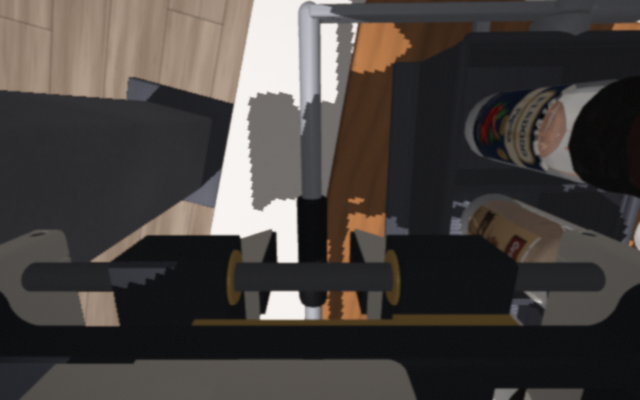

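The grip (rows 195–305, column 312) sits between the pads, whose midpoint is about column 316, so I'll close.

```bash
python3 -m inch '0 0 0 0 0.025; 0 0 0 0 0.015; 0 0 0 0 0.005; 0 0 0 0 0.005; 0 0 0 0 0.005' 30; python3 -m inch '0 0 0 0 0.005; 0 0 0 0 0.005'
python3 - <<'E'
from h import *
s=arm.observe();M=R.from_rotvec(s["ee_rot"]).as_matrix();print(s["position"],s["force"],s["width"]*.0918,s["gripper_force"],np.arctan2(M[1,1],M[0,1]))
print([(i,round(110*(1-np.cos(i)),1),round(110*np.sin(i),1)) for i in np.arange(.1,1.65,.1)])
E
```

```text
clock: 3.65
position: [0.4323, 0.1459, 0.2422]
ee_rot: [1.919, 2.487, 0.001]
force: [0.8, -0.4, 1.5]
width: 0.168
gripper_force: 30.0
clock: 3.85
position: [0.4323, 0.1459, 0.2422]
ee_rot: [1.92, 2.487, 0.001]
force: [0.1, -0.5, 4.6]
width: 0.163
gripper_force: 30.0
[0.43232544 0.14594041 0.24217256] [ 0.10980014 -0.52184799  4.55479749] 0.014944172772244657 29.992129504680634 0.2559844958804932
[(np.float64(0.1), np.float64(0.5), np.float64(11.0)), (np.float64(0.2), np.float64(2.2), np.float64(21.9)), (np.float64(0.30000000000000004), np.float64(4.9), np.float64(32.5)), (np.float64(0.4), np.float64(8.7), np.float64(42.8)), (np.float64(0.5), np.float64(13.5), np.float64(52.7)), (np.float64(0.6), np.float64(19.2), np.float64(62.1)), (np.float64(0.7000000000000001), np.float64(25.9), np.float64(70.9)), (np.float64(0.8), np.float64(33.4), np.float64(78.9)), (np.float64(0.9), np.float64(41.6), np.float64(86.2)), (np.float64(1.0), np.float64(50.6), np.float64(92.6)), (np.float64(1.1), np.float64(60.1), np.float64(98.0)), (np.float64(1.2000000000000002), np.float64(70.1), np.float64(102.5)), (np.float64(1.3000000000000003), np.float64(80.6), np.float64(106.0)), (np.float64(1.4000000000000001), np.float64(91.3), np.float64(108.4)), (np.float64(1.5000000000000002), np.float64(102.2), np.float64(109.7)), (np.float64(1.6), np.float64(113.2), np.float64(110.0))]
```

The opening is under 16 mm and the tool is being pushed up, so the tips are probably above the bar's middle. I'll regrip 4 mm lower.

```bash
python3 -m inch '0 0 0 0 0.025; 0 0 0.002 0 0.025; 0 0 0.004 0 0.025; 0 0 0.004 0 0.025' 30; python3 -m inch '0 0 0 0 0.005; 0 0 0 0 0.005; 0 0 0 0 0.005; 0 0 0 0 0.005'; python3 -m inch '0 0 0 0 0.005; 0 0 0 0 0.005'
```

```text
clock: 4.25
position: [0.4319, 0.1457, 0.2375]
ee_rot: [-1.92, -2.486, 0.001]
force: [-0.0, -0.2, 0.6]
width: 0.275
gripper_force: 0.0
clock: 4.65
position: [0.4322, 0.1458, 0.238]
ee_rot: [1.92, 2.487, 0.0]
force: [1.3, -0.6, 0.1]
width: 0.167
gripper_force: 30.0
clock: 4.85
position: [0.4322, 0.1458, 0.2381]
ee_rot: [1.92, 2.487, 0.0]
force: [-0.1, -0.3, -0.8]
width: 0.163
gripper_force: 30.0
```

Now the grip holds with no vertical load. I'll swing along the arc: tool +y is caddy +x, and tool −z is up.

```bash
python3 -m inch '0 0.0005 -0.011 0 0.005; 0 0.002 -0.022 0 0.005; 0 0.005 -0.0325 0 0.005; 0 0.0085 -0.043 0 0.005; 0 0.0085 -0.043 0 0.005'
python3 - <<'E'
from h import *
s=arm.observe();k=arm.get_calibration("scene");im=arm.get_image("scene");cv2.imwrite("pics/s2.png",cv2.resize(im[120:270,240:460,::-1],None,fx=3.5,fy=3.5));print(s["force"],s["position"])
E
```

```text
clock: 5.35
position: [0.441, 0.1482, 0.2826]
ee_rot: [1.919, 2.486, 0.003]
force: [0.2, 0.1, -1.3]
width: 0.166
gripper_force: 30.0
[ 0.17629051  0.05276464 -1.26885454] [0.44096277 0.148154   0.28258487]
```

View pics/s2.png

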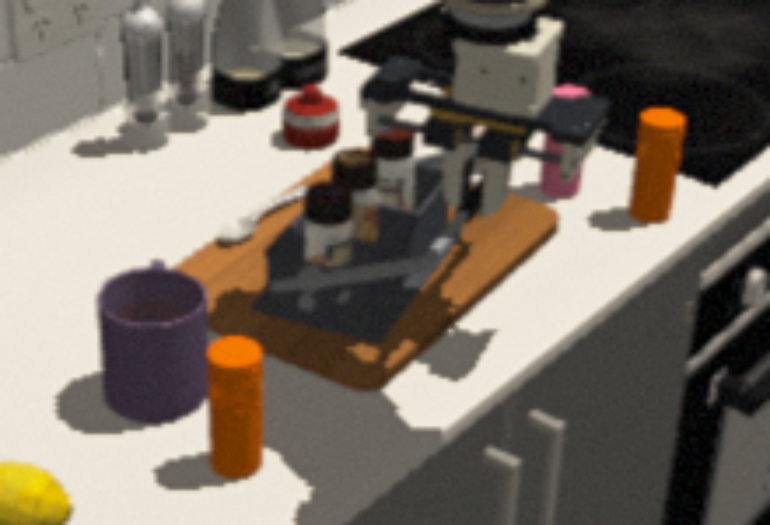

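The handle is up about 0.4 rad and moving with the fingers (grip near crop (470, 195)). The caddy stands flat and forces are low, so I continue.

```bash
python3 -m inch '0 0.005 -0.010 0 0.005; 0 0.0105 -0.0193 0 0.005; 0 0.0172 -0.028 0 0.005; 0 0.0247 -0.036 0 0.005; 0 0.0247 -0.036 0 0.005'
```

```text
clock: 5.9
position: [0.4651, 0.1546, 0.3182]
ee_rot: [-1.92, -2.487, -0.001]
force: [-3.9, 1.2, 2.7]
width: 0.167
gripper_force: 30.0
```

```bash
python3 -m inch '0 0.0082 -0.0073 0 0.005; 0 0.0172 -0.0137 0 0.005; 0 0.0267 -0.0191 0 0.005; 0 0.0267 -0.0191 0 0.005'
```

```text
clock: 6.3
position: [0.4918, 0.1617, 0.3373]
ee_rot: [1.919, 2.486, 0.004]
force: [-4.8, 3.4, 6.4]
width: 0.163
gripper_force: 30.0
```

```bash
python3 -m inch '0 0.0095 -0.0060 0 0.005; 0 0.0200 -0.0097 0 0.005; 0 0.0200 -0.0097 0 0.005'
```

```text
clock: 6.6
position: [0.5112, 0.1661, 0.3463]
ee_rot: [1.92, 2.485, 0.002]
force: [0.0, 0.3, 1.2]
width: 0.164
gripper_force: 30.0
```

```bash
python3 -m inch '0 0.0105 -0.0025 0 0.005; 0 0.021 -0.0038 0 0.005; 0 0.021 -0.0038 0 0.005'
```

```text
clock: 6.9
position: [0.531, 0.1716, 0.3499]
ee_rot: [1.92, 2.486, 0.0]
force: [-2.7, -0.1, -1.1]
width: 0.163
gripper_force: 30.0
```

```bash
python3 -m inch '0 0.004 -0.0002 0 0.005; 0 0.0075 -0.0003 0 0.005; 0 0.0075 -0.0003 0 0.005; 0 0.0075 -0.0003 0 0.005'
python3 - <<'E'
from h import *
ims=[]
for c in("scene","top"):
    im=arm.get_image(c)[:,:,::-1];ims.append(cv2.resize(im[120:270,240:440],(790//2,296)))
cv2.imwrite("pics/s3.png",np.hstack(ims))
for d in arm.place_of("top","handle_grip")+arm.place_of("top","caddy_foot"):print(d["conf"],d["point"],ray("top",d["point"],.181))
s=arm.observe();print(s["position"],s["force"])
E
```

```text
clock: 7.3
position: [0.5372, 0.1731, 0.3515]
ee_rot: [1.92, 2.486, 0.002]
force: [-7.3, -2.5, 14.9]
width: 0.163
gripper_force: 30.0
0.75 [220.0, 345.7] [0.48930151 0.18871229 0.181     ]
[0.53711983 0.17305972 0.35150974] [-6.14091948 -2.42701436 14.8239189 ]
```

View pics/s3.png

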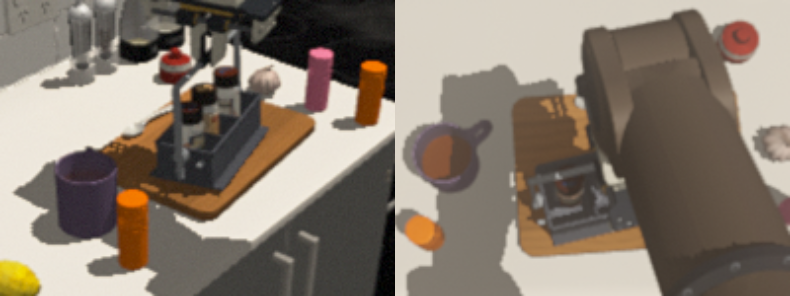

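The handle stands upright over the jars, with the arms vertical at crop (180, 120) and (237, 60). The tool is pressing past the end stop, so I'll ease back 2–3 mm and see whether it stays seated.

```bash
python3 -m inch '0 -0.001 -0.0005 0 0.005; 0 -0.0025 -0.0015 0 0.005; 0 -0.0025 -0.0015 0 0.005; 0 -0.0025 -0.0015 0 0.005'
```

```text
clock: 7.9
position: [0.5344, 0.1727, 0.3508]
ee_rot: [-1.919, -2.487, 0.001]
force: [-0.6, -0.5, -7.9]
width: 0.163
gripper_force: 30.0
```

The horizontal force vanished on easing back, after 7 N against the end stop, so the handle is seated. The tool already carries some of the weight. I'll lift slowly and drift slightly towards the robot.

```bash
python3 -m inch '0 0 -0.004 0 0.005; 0 0 -0.009 0 0.005; 0 -0.001 -0.015 0 0.005; 0 -0.002 -0.021 0 0.005; 0 -0.003 -0.027 0 0.005' 45
```

```text
clock: 8.4
position: [0.5317, 0.1718, 0.3791]
ee_rot: [1.92, 2.487, 0.001]
force: [-0.1, -0.9, -6.3]
width: 0.158
gripper_force: 45.0
```

```bash
python3 -m inch '0 -0.002 -0.007 0 0.005; 0 -0.005 -0.015 0 0.005; 0 -0.008 -0.023 0 0.005; 0 -0.011 -0.031 0 0.005; 0 -0.013 -0.037 0 0.005'; python3 -m inch '0 0 0 0 0.005; 0 0 0 0 0.005; 0 0 0 0 0.005; 0 0 0 0 0.005; 0 0 0 0 0.005'
python3 - <<'E'
from h import *
ims=[]
for c in("scene","top"):
    im=arm.get_image(c)[:,:,::-1];ims.append(cv2.resize(im[100:270,240:440],(395,336)))
cv2.imwrite("pics/s4.png",np.hstack(ims))
E
```

```text
clock: 8.9
position: [0.5189, 0.1685, 0.4164]
ee_rot: [1.92, 2.487, 0.001]
force: [-0.2, 0.2, -7.1]
width: 0.161
gripper_force: 45.0
clock: 9.4
position: [0.5191, 0.1686, 0.4151]
ee_rot: [-1.92, -2.487, 0.001]
force: [-0.8, 0.3, -6.3]
width: 0.163
gripper_force: 45.0
```

View pics/s4.png

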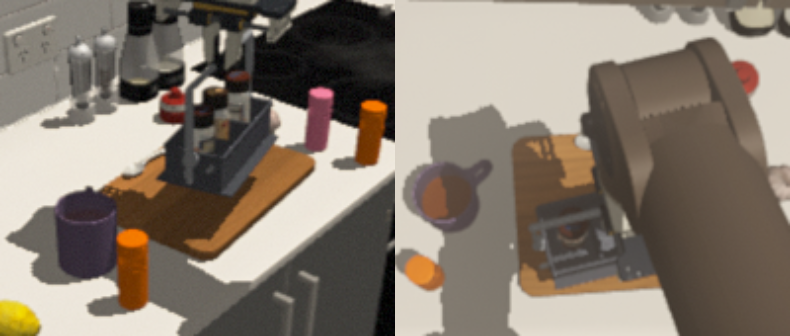

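The caddy hangs clear of the board with all three jars in place, its near bottom edge at about crop (165–222, 180–195). The force is about 6.7 N and steady. I'll overlay a level, upright model to check tilt and seating.

Run:
```python
from h import *
s=arm.observe();k=arm.get_calibration("scene");im=arm.get_image("scene")[:,:,::-1]
M=R.from_rotvec(s["ee_rot"]).as_matrix();psi=np.arctan2(M[1,1],M[0,1])
X=np.array([np.cos(psi),np.sin(psi),0]);Y=np.array([-X[1],X[0],0]);Z=np.array([0,0,1.])
O=np.array(s["position"])-[0,0,.167]-Z*.162
P=lambda x,y,z:proj("scene",O+x*X+y*Y+z*Z,k)
r0,c0,f=110,270,6
b=cv2.resize(im[r0:r0+100,c0:c0+130],None,fx=f,fy=f,interpolation=cv2.INTER_CUBIC)
def L(p,q,col):
    a=[tuple(int(v) for v in ((P(*t)[::-1]-[c0,r0]+.5)*f)) for t in(p,q)];cv2.line(b,*a,col,1)
for y in(-.1125,.1125):L((0,y,.052),(0,y,.162),(0,255,0))
L((0,-.1125,.162),(0,.1125,.162),(0,255,0))
for z,h in((0,.06),(.06,.045)):
    c=[(-h,-.1,z),(h,-.1,z),(h,.1,z),(-h,.1,z)]
    for i in range(4):L(c[i],c[(i+1)%4],(0,0,255))
cv2.imwrite("pics/ov.png",b);print(O,s["force"],s["clock"])
```

```text
[0.51916647 0.16857791 0.08619952] [-0.05834498  0.01631694 -7.90543287] 9.5
```

View pics/ov.png

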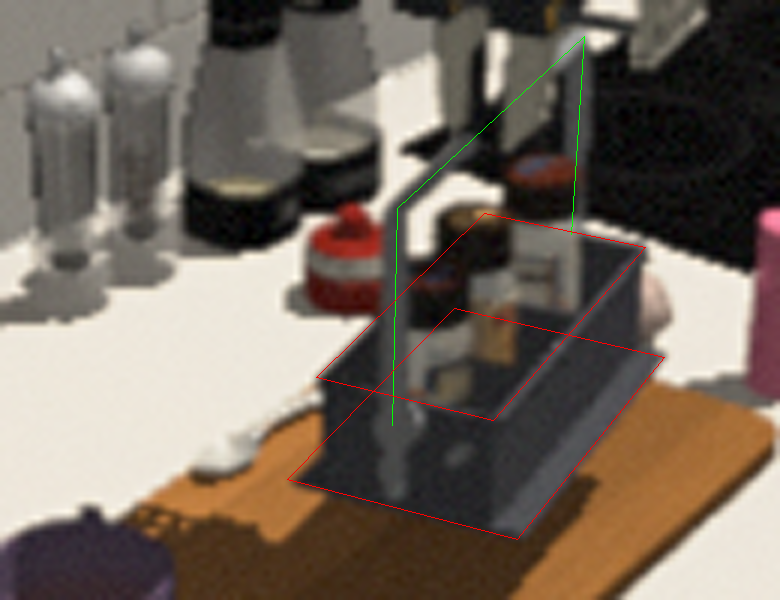

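The overlay matches: the base outline, rim and upright handle arms all coincide with a level, seated caddy. Its underside is about 67 mm above the board and about 4 cm from the board's middle. Handing in.

```bash
python3 -c "
from cell import arm
print(arm.sign_off())"
```

```text
the job is handed in; nothing more can be done
None
```

I swung the handle up until it seated, lifted the caddy by its grip with all three jars, and handed in with it held level and still about 67 mm above the board; no verdict came back.

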